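# Open the strongbox combination lock and present it

### The job

The brass combination lock lies in its cradle on the grey strongbox, its shackle through the hasp eye. Turn the dial clockwise, notch by notch, until its pointed nose clicks in at the small raised mark on the shackle side, let it settle there, then pull the shackle fully open and lift the lock off the box. Finish while holding the lock in the gripper, still and level with the dial up and the shackle open, 10 to 25 cm above the middle of the shallow grey handover tray; leave the other things on the desk alone.

Things in the scene. Friction and masses are not known exactly. Their poses are not given: they have to be found in the camera images.
- strongbox: Grey steel box fixed to the desk, 250 x 200 x 90 high. Origin under its centre, on the desk; z up. The lock lies on its lid, 35 mm along its +x from its centre, shackle towards its -x.
- cradle (a point): Centre of the lock's cradle, where its underside rests: 100 mm above the desk, on a plinth 10 high on the lid. Stop bars across front and back and a small stop at each corner reach 8 mm above the underside, with 1 to 2 mm play. The middle 54 mm of the lock's long sides is open for fingers down to the lid.
- hasp_eye (a point): Middle of the hasp eye, a fixed square steel loop 6 thick (x), 26 wide (y), 3 mm in front of the lock's shackle face, round the shackle's short leg on the lock's +y side; its top is 29 mm above the lock's underside.
- lock: Brass padlock, loose, 0.4 to 0.6 kg, lying in the cradle, its axes parallel to the box's. Body 70 (x) x 58 (y) x 32 high. Origin: centre of its underside; dial on top (+z), shackle towards -x. The eye holds it while the shackle is shut; once fully open, the short leg has left the eye and the lock lifts straight up. Any hold is good, e.g. across the 58 mm width.
- dial (a joint): Angle of the dial (rad), counter-clockwise from above. 0: the nose is at the mark (lock -x); only there, within about 0.15, is the shackle free. Starts 0.8 to 2.4, so turn clockwise; stops at -0.6 and 2.9. It clicks into a notch every 30 degrees (one at 0) with 0.15 N m at most and stays there; let go within 10 degrees of a notch it centres itself.
- dial_grip (a point): On the dial's axis (lock's centre), 54.5 mm above the lock's underside, in the bar grip. Black disc 44 in diameter, top 36.5 mm above the lock's underside; on it a bar 12 wide, 34 long, 22 high (top at 58.5) with a low pointed nose at one end and a white line on top towards the nose. Its axes turn with the dial: bar along x, nose at -x.
- shackle (a joint): How far the shackle is pulled out of the lock (m): 0 shut, 0.028 fully open (stop). It slides along the lock's -x with about 2 N of friction and stays where it is left. It is blocked unless the dial is at 0.
- shackle_bow (a point): Middle of the shackle's crossbar, on its axis: 95 mm from the lock's centre when shut, 16 mm above the lock's underside, 26 mm above the lid. The shackle is a level U of 9 mm round steel bar: legs along the lock's x, 21 mm either side of the middle (33 mm free between), crossbar along y, 46 mm free between crossbar and hasp eye.
- tray: Shallow grey handover tray fixed to the desk, 160 (x) x 220 (y), rim 18 high, floor 7 thick with a ribbed black inlay. Origin under its centre, on the desk.
- sanitiser: Bystander: clear bottle, 56 in diameter, 130 high. Origin under its centre.
- mug: Bystander: white mug, 80 in diameter, 90 high. Origin under its centre.
- handweight: Bystander: black hand weight lying on the desk, 170 x 52 x 52. Origin under its centre.
Not all that is in view belongs to the job. What is shaped like the lock but blue or green is not meant.

How it is judged:
By the outcome, as a careful person would: the job done as asked, in the order asked, and still so for the second after the job is handed in, while the arm keeps its last pose, push and grip.
It also fails if it takes over 72 s, if anything falls off the work surface, if the arm or the gripper's body presses on something with over 40 N, if the wrist force passes 120 N, or if a joint passes its speed limit or range.

### The arm

A 6-joint arm with a two-finger parallel gripper is mounted at the origin on the work surface. World frame = base frame: x ahead of the robot, y to its left, z up, the work surface at z = 0. Lengths are in m, angles in rad, forces in N, time in s.
With the tool pointing down it reaches from about 0.425 to 0.95 m from the base axis. Payload 3.5 kg.
Tool frame: the origin (TCP) lies on the centre line of the jaws, within the pads' length; the fingertips stand 11 mm ahead of it and the grasp point (between the pads) lies 8 mm behind it; y points along the fingers, x is the direction in which the jaws open and shut, and the axes are right-handed (so a half turn about y gives the same grasp; the last joint's range is limited). The gripper opens to 85 mm and grips with 20 to 120 N. Pads are 22 mm wide; open, the fingers measure 114 mm over their backs; the gripper's body (76 mm by 85 mm) begins 54 mm behind the grasp point. The pads swing forward as they close: fully open they stand 13 mm farther back than shut.
Start: joints at [-1.358, 0.286, 1.577, -0, 1.279, -0.15], TCP at [0.24, -0.631, 0.242] pointing down, gripper open.
Joint ranges: [-2.77, 2.77], [-0.9, 2.22], [0.21, 2.48], [-1.53, 4.67], [0.24, 2.81], [-2.84, 2.84]. Speed limits (rad/s): [2.79, 2.79, 3.14, 3.14, 3.14, 3.14].

### API

Orientations are given as a unit quaternion [x, y, z, w].
In Python, from plant import get_state, read_camera, sign_off gives the robot as it stands.
- The arm moves only by the shell command python3 -m inch 'ROWS' [FORCE]. ROWS is JSON, a list of rows, each an object of numbers: "ax", "ay", "az": the turn, a rotation vector about the tool's x, y, z in rad; "x", "y", "z": the shift along the tool's x, y, z in mm; "hand": the closure, from -1 (fully open) to 1 (shut). In form: [{"ax": .., "ay": .., "az": .., "x": .., "y": .., "z": .., "hand": ..}, ...]. A call has 1 to 5 rows; each row shifts and turns the commanded pose from where the row before left it, along the tool's axes as they then stand; what a row does not reach is not made up. A row lasts 1/12 s, in which the tool goes at most 41.7 mm and 7.16 degrees, less where a joint would pass 70% of its speed; a pose out of reach is approached as far as the arm can. A call with a gripper value outside its range is refused whole. The fingers move at their own pace and stop on an object; FORCE is the grip in N (left out, the last holds). Time passes only in rows, so rows that do not move let the fingers close. It gives the time, the measured TCP pose, the force and the opening at its end, in the units of the state.
- get_state(): the state, without advancing time (a new reading comes with each control period).
- read_camera(name): name is "scene" or "top" or "wrist"; returns a dict with "img" (480x640x3 uint8, red, green, blue), "fov_y" (degrees; the focal length in pixels is half the picture's height over the tangent of half this angle, whatever the lens; pixels are square), "cx", "cy" (the principal point, pixels), "T" (4x4, takes a point from camera to world coordinates); the wrist camera has in their place "T_tool_cam" (4x4, takes a point from camera to tool coordinates, whose origin is the TCP and whose axes are the tool frame's). Camera axes: x right, y down, z forward; pixel columns grow to the right and rows downward; lengths in m; the calibration is good to about 2 mm. The wrist camera is an equidistant fisheye: a pixel r from the principal point sees the ray r / f radians off the axis. A picture is of the moment at which its call begins: read the wrist's pose just before it. There is no depth.
- sign_off(): hands the job in, once; it reports no verdict.
The state is a dict: "time": time; "qpos": joint angles; "dq": joint speeds; "joint_efforts": joint torques, N m; "eef_pos": TCP position; "tcp_rot": TCP orientation; "contact_force": force on the tool from outside, world axes, zero at the start; "wrist_torque": the same for the moment, N m; "opening": opening from 0.0 (shut) to 1.0 (fully open).
Only numpy, scipy, OpenCV 4.12 (cv2) and the standard library are available. Lean on these libraries where they do the work, as an engineer would, in place of code of your own. Each camera call takes 0.05 s, during which the arm holds its last target. There are 200 camera calls.

## Working session

There is one attempt and no reset: what is moved stays moved. The work goes in short steps, Python scripts to look and compute and a shell command to move; the robot and the scene stay as the last step left them, time stands still between calls to the robot, and variables do not carry over. Pictures are saved under pics/ and viewed, about 8 in all and at most 12, crops included, and the job is handed in when it is done.

```bash
mkdir -p pics; ls; python3 - <<'E'
from plant import *
import cv2,numpy as np
print(get_state())
for n in("top","scene"):
    c=read_camera(n);cv2.imwrite(f"pics/{n}0.png",c["img"][:,:,::-1]);print(n,c["fov_y"],c["cx"],c["cy"],np.round(c["T"],4).tolist())
E
```

```text
pics
{'time': 0.0, 'qpos': array([-1.35799059e+00,  2.87154255e-01,  1.57813449e+00,  1.78717920e-06,
        1.27862082e+00, -1.50019923e-01]), 'dq': array([-2.94832121e-08, -1.23735352e-03,  9.80597102e-04,  2.76010655e-05,
       -8.65371251e-04, -1.59589168e-03]), 'joint_efforts': array([-1.14526483e-03, -4.05981266e+01, -2.92628396e+01, -2.52495256e-04,
        5.80523410e-03, -6.43349480e-06]), 'eef_pos': array([ 0.2394526 , -0.63043876,  0.24097778]), 'tcp_rot': array([-0.58144289,  0.40218178, -0.40098836,  0.58256529]), 'contact_force': array([-0.0785091 ,  0.0868773 ,  0.34093773]), 'wrist_torque': array([ 0.02367541, -0.01493346,  0.02817957]), 'opening': 1.0019513129017021}
top 49.3757048550305 316.60683311818843 240.33066360289808 [[-0.0247, -0.9872, 0.1577, 0.3718], [-0.9996, 0.0222, -0.0171, 0.0009], [0.0133, -0.158, -0.9873, 1.24], [0.0, 0.0, 0.0, 1.0]]
scene 42.7032566018476 312.7749264683582 236.09772596980054 [[-0.781, 0.3708, -0.5025, 1.334], [0.6243, 0.4855, -0.6121, 0.97], [0.017, -0.7918, -0.6106, 1.0958], [0.0, 0.0, 0.0, 1.0]]
```

View pics/top0.png

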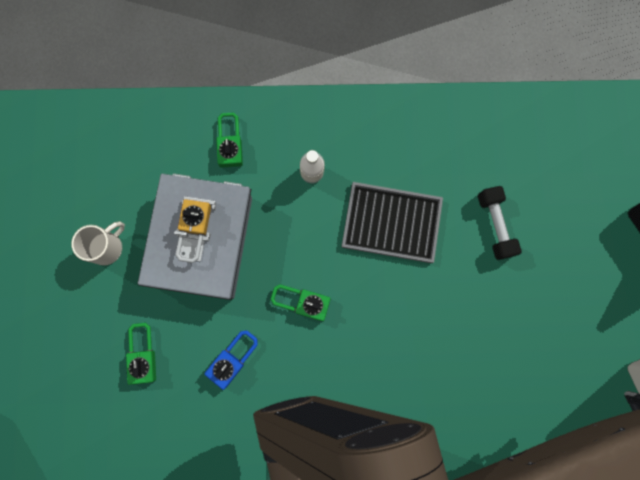

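View pics/scene0.png

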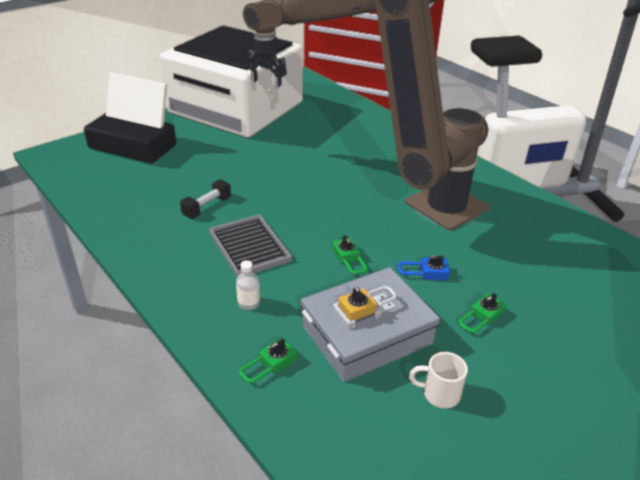

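Top view: the brass lock is at (194,216) on the box, shackle towards the robot. The tray is at about (392,222).

```bash
cat > h.py <<'E'
from plant import *
import cv2,numpy as np
from scipy.spatial.transform import Rotation as R
def ray(c,px):
    f=240/np.tan(np.radians(c["fov_y"]/2)); d=np.array([(px[0]-c["cx"])/f,(px[1]-c["cy"])/f])
    if "T_tool_cam" in c:
        r=np.hypot(*d); d=np.r_[d/r*np.sin(r),np.cos(r)] if r>1e-9 else np.array([0,0,1.])
        s=c["s"]; T=np.eye(4); T[:3,:3]=R.from_quat(s["tcp_rot"]).as_matrix(); T[:3,3]=s["eef_pos"]; T=T@c["T_tool_cam"]
    else: d=np.r_[d,1]; T=c["T"]
    return T[:3,3],T[:3,:3]@d
def onplane(c,px,z):
    o,d=ray(c,px); return o+d*(z-o[2])/d[2]
def cross(c1,p1,c2,p2):
    o1,d1=ray(c1,p1);o2,d2=ray(c2,p2)
    a=np.linalg.lstsq(np.c_[d1,-d2],o2-o1,rcond=None)[0]
    A=o1+a[0]*d1;B=o2+a[1]*d2; return (A+B)/2,np.linalg.norm(A-B)
def cam(n,save=None):
    s=get_state(); c=read_camera(n); c["s"]=s
    if save: cv2.imwrite("pics/"+save,c["img"][:,:,::-1])
    return c
def big(m):
    k=max(cv2.findContours(m.astype(np.uint8),cv2.RETR_EXTERNAL,cv2.CHAIN_APPROX_NONE)[0],key=cv2.contourArea); return k[:,0,:].astype(np.float32)
E
python3 - <<'E'
from h import *
s=get_state();print(R.from_quat(s["tcp_rot"]).as_matrix().round(3).tolist())
c=cam("top");hsv=cv2.cvtColor(c["img"],cv2.COLOR_RGB2HSV)
H,S,V=[hsv[:,:,i].astype(int) for i in range(3)]
br=(abs(H-20)<8)&(S>140)&(V>90); br[:, 300:]=0
b=big(cv2.morphologyEx(br.astype(np.uint8),cv2.MORPH_CLOSE,np.ones((9,9))))
def rect(k,z):
    P=np.array([onplane(c,p,z)[:2] for p in k],np.float32);(ce,sz,a)=cv2.minAreaRect(P);return np.round(ce,4),np.round(sz,4),a
print("lock",rect(b,.132))
g=(S<70)&(V>60)
m=np.zeros_like(g);m[165:305,130:255]=g[165:305,130:255];m[:, :135]=0
k=big(m);print("box",rect(k,.09),k.min(0),k.max(0))
m=np.zeros_like(g);m[175:270,335:450]=(S<90)[175:270,335:450]
print("tray",rect(big(m),.018))
E
```

```text
[[0.355, -0.0, 0.935], [-0.935, 0.002, 0.355], [-0.002, -1.0, 0.0]]
lock (array([0.6063, 0.2448]), array([0.0605, 0.0684]), 79.82645416259766)
box (array([0.5754, 0.2491]), array([0.2152, 0.2615]), 79.75223541259766) [138. 174.] [251. 298.]
tray (array([ 0.6082, -0.2021]), array([0.2239, 0.1648]), 78.67497253417969)
```

```bash

python3 -m inch '[{"x":-15,"z":14,"y":-5},{"x":-29,"z":28,"y":-5},{"x":-29,"z":28,"y":-5},{"x":-29,"z":28,"y":-5},{"x":-29,"z":28}]' >/dev/null
python3 -m inch '[{"x":-29,"z":28},{"x":-29,"z":28},{"x":-29,"z":28},{"x":-29,"z":28},{"x":-29,"z":28}]' 
python3 -m inch '[{"x":-29,"z":28},{"x":-29,"z":28},{"x":-29,"z":28},{"x":-29,"z":28},{"x":-29,"z":28}]' >/dev/null
python3 -m inch '[{"x":-29,"z":28},{"x":-29,"z":28},{"x":-29,"z":28},{"x":-29,"z":28},{"x":-29,"z":28}]' 
python3 -m inch '[{"x":-29,"z":28},{"x":-29,"z":28},{"x":-29,"z":28},{"x":-15,"z":14},{"x":0}]' 
python3 -c '
from h import *
c=cam("wrist","w1.png");print(c["s"]["qpos"],c["s"]["eef_pos"],c["fov_y"],c["cx"],c["cy"],c["T_tool_cam"].round(3).tolist())'
```

```text
[-1.35802866e+00  2.87044078e-01  1.57787212e+00  1.09562444e-05
  1.27858564e+00 -1.50021143e-01] [ 0.2394559  -0.6305643   0.24119328] 65.70646984690485 320.4380292426498 244.43408177277647 [[1.0, 0.0, 0.0, -0.0], [0.0, -0.307, 0.952, -0.132], [0.0, -0.952, -0.307, 0.078], [0.0, 0.0, 0.0, 1.0]]validation failed for argument at $[0]...
validation failed for argument at $[0]...
validation failed for argument at $[0]...
validation failed for argument at $[0]...
validation failed for argument at $[0]...
```

View pics/w1.png

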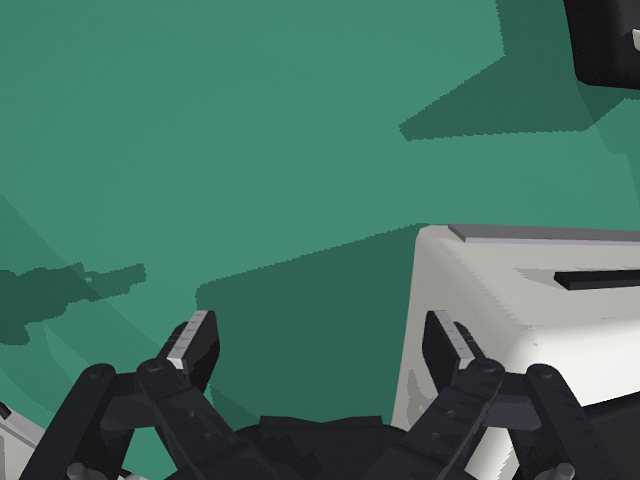

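The wrist view shows the fingers at the bottom and bare desk. The move calls were refused, probably because every key must be given.

```bash

python3 -m inch '[{"ax":0,"ay":0,"az":0,"x":-15,"y":-5,"z":14,"hand":-1},{"ax":0,"ay":0,"az":0,"x":-29,"y":-5,"z":28,"hand":-1},{"ax":0,"ay":0,"az":0,"x":-29,"y":-5,"z":28,"hand":-1},{"ax":0,"ay":0,"az":0,"x":-29,"y":-5,"z":28,"hand":-1},{"ax":0,"ay":0,"az":0,"x":-29,"y":0,"z":28,"hand":-1}]'
```

```text
time: 0.62
eef_pos: [0.3113, -0.4626, 0.2632]
tcp_rot: [0.582, -0.401, 0.402, -0.582]
contact_force: [0.7, -0.3, 0.9]
opening: 1.001
```

```bash

python3 -m inch '[{"ax":0,"ay":0,"az":0,"x":-29,"y":0,"z":28,"hand":-1},{"ax":0,"ay":0,"az":0,"x":-29,"y":0,"z":28,"hand":-1},{"ax":0,"ay":0,"az":0,"x":-29,"y":0,"z":28,"hand":-1},{"ax":0,"ay":0,"az":0,"x":-29,"y":0,"z":28,"hand":-1},{"ax":0,"ay":0,"az":0,"x":-29,"y":0,"z":28,"hand":-1}]' >/dev/null
python3 -m inch '[{"ax":0,"ay":0,"az":0,"x":-29,"y":0,"z":28,"hand":-1},{"ax":0,"ay":0,"az":0,"x":-29,"y":0,"z":28,"hand":-1},{"ax":0,"ay":0,"az":0,"x":-29,"y":0,"z":28,"hand":-1},{"ax":0,"ay":0,"az":0,"x":-29,"y":0,"z":28,"hand":-1},{"ax":0,"ay":0,"az":0,"x":-29,"y":0,"z":28,"hand":-1}]' 
python3 -m inch '[{"ax":0,"ay":0,"az":0,"x":-29,"y":0,"z":28,"hand":-1},{"ax":0,"ay":0,"az":0,"x":-29,"y":0,"z":28,"hand":-1},{"ax":0,"ay":0,"az":0,"x":-29,"y":0,"z":28,"hand":-1},{"ax":0,"ay":0,"az":0,"x":-29,"y":0,"z":28,"hand":-1},{"ax":0,"ay":0,"az":0,"x":-29,"y":0,"z":28,"hand":-1}]' >/dev/null
python3 -m inch '[{"ax":0,"ay":0,"az":0,"x":-29,"y":0,"z":28,"hand":-1},{"ax":0,"ay":0,"az":0,"x":-29,"y":0,"z":28,"hand":-1},{"ax":0,"ay":0,"az":0,"x":-29,"y":0,"z":28,"hand":-1},{"ax":0,"ay":0,"az":0,"x":-28,"y":0,"z":28,"hand":-1},{"ax":0,"ay":0,"az":0,"x":0,"y":0,"z":0,"hand":-1}]' 
python3 -c '
from h import *
c=cam("wrist","w2.png");print(c["s"]["qpos"],c["s"]["eef_pos"])'
```

```text
time: 1.45
eef_pos: [0.47, -0.0913, 0.2625]
tcp_rot: [-0.582, 0.401, -0.402, 0.582]
contact_force: [0.5, -0.6, -0.4]
opening: 0.999
time: 2.28
eef_pos: [0.614, 0.2448, 0.2608]
tcp_rot: [-0.582, 0.401, -0.4, 0.584]
contact_force: [-1.6, -1.3, -1.0]
opening: 0.998
[0.22524787 0.24268701 1.59560326 0.00252923 1.30330724 1.42770265] [0.61398698 0.24479793 0.26083101]
```

View pics/w2.png

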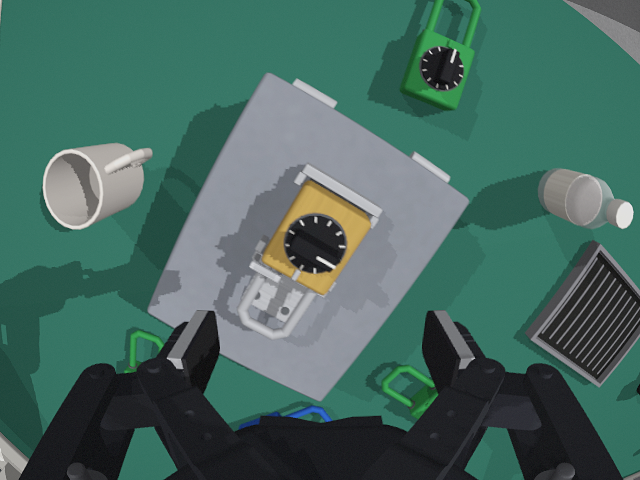

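The wrist view shows the lock at (316,242) with the bar's white line pointing right and down near (328,263), and the shackle bow at about (265,325). I'll measure these next.

```bash
cat > meas.py <<'E'
from h import *
def meas(name,z0=.1,u=(320,245),dialR=.026):
    c=cam("wrist",name);im=c["img"];hsv=cv2.cvtColor(im,cv2.COLOR_RGB2HSV)
    H,S,V=[hsv[:,:,i].astype(int) for i in range(3)]
    br=((abs(H-20)<8)&(S>120)&(V>70)).astype(np.uint8)
    k=big(cv2.morphologyEx(br,cv2.MORPH_CLOSE,np.ones((25,25))))
    P=np.array([onplane(c,p,z0+.032)[:2] for p in k],np.float32);r=cv2.minAreaRect(P);print("lock rect",np.round(r[0],4),np.round(r[1],4),round(r[2],1))
    hull=np.zeros_like(br);cv2.fillPoly(hull,[cv2.convexHull(k.astype(np.int32))],1)
    dk=((V<75)&(hull>0)).astype(np.uint8)
    kd=big(cv2.morphologyEx(dk,cv2.MORPH_CLOSE,np.ones((7,7))))
    Q=np.array([onplane(c,p,z0+.0365)[:2] for p in kd],np.float32);d=cv2.minEnclosingCircle(Q);print("disc",np.round(d[0],4),round(d[1],4))
    ctr=np.array(r[0])
    n,l,st,ce=cv2.connectedComponentsWithStats(((V>140)&(S<70)&(hull>0)).astype(np.uint8))
    for i in range(1,n):
        if st[i,4]<3: continue
        ys,xs=np.where(l==i);W=np.array([onplane(c,p,z0+.0585)[:2] for p in zip(xs,ys)])-ctr
        m=W.mean(0);pc=np.linalg.svd(W-m)[2][0] if len(W)>3 else np.zeros(2)
        print("white px",ce[i].round(),"n",st[i,4],"off mm",(m*1e3).round(1),"az",np.degrees(np.arctan2(m[1],m[0])).round(1),"axis",np.degrees(np.arctan2(pc[1],pc[0])).round(1))
    return c
E
python3 -c '
from meas import *
c=meas("w3.png");x,y=316,250
cv2.imwrite("pics/w3c.png",cv2.resize(c["img"][y-80:y+90,x-100:x+100,::-1],None,fx=3.5,fy=3.5,interpolation=2))'
```

```text
lock rect [0.6107 0.2481] [0.0569 0.0717] 80.1
disc [0.6078 0.2479] 0.0226
white px [312. 216.] n 13 off mm [20.7  7.7] az 20.5 axis -162.9
white px [298. 220.] n 14 off mm [15.2 15. ] az 44.6 axis -125.5
white px [326. 220.] n 16 off mm [21.3 -1.6] az -4.4 axis 175.7
white px [288. 229.] n 7 off mm [ 7.1 19.4] az 69.8 axis 76.0
white px [335. 230.] n 14 off mm [17.3 -9.8] az -29.4 axis 142.1
white px [283. 242.] n 4 off mm [-2.5 19.1] az 97.5 axis -88.3
white px [338. 243.] n 13 off mm [  9.8 -15.2] az -57.2 axis -71.3
white px [288. 255.] n 8 off mm [-9.9 13.3] az 126.6 axis 135.4
white px [322. 259.] n 76 off mm [-4.6 -9.3] az -116.4 axis -99.6
white px [298. 264.] n 8 off mm [-13.9   4.9] az 160.6 axis 166.7
white px [292. 272.] n 61 off mm [-20.5   6.4] az 162.6 axis 173.2
white px [310. 268.] n 10 off mm [-13.1  -4.2] az -162.3 axis -159.6
```

View pics/w3c.png

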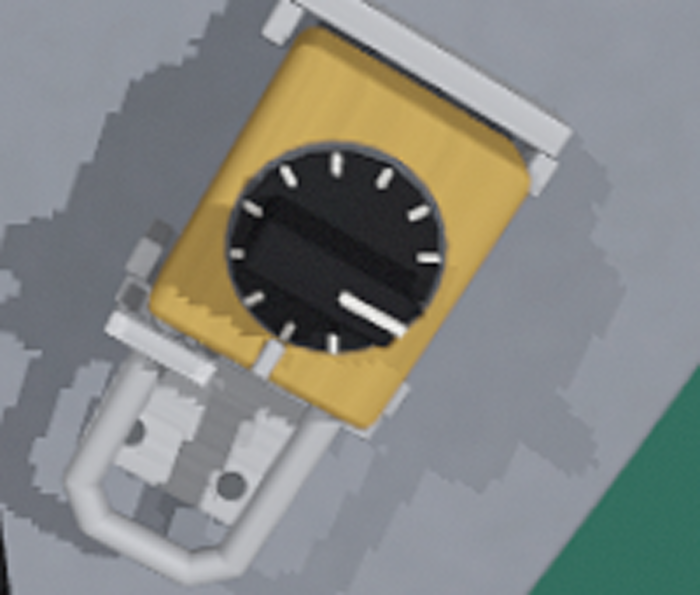

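The dial is at about 90°, with the nose azimuth at -99.6° and the mark at +170°. I'll turn the jaws across the bar, go lower and re-measure.

```bash

python3 -m inch '[{"ax":0,"ay":-0.12,"az":0,"x":0,"y":0,"z":0,"hand":-1},{"ax":0,"ay":-0.12,"az":0,"x":0,"y":0,"z":0,"hand":-1},{"ax":0,"ay":-0.12,"az":0,"x":0,"y":0,"z":0,"hand":-1},{"ax":0,"ay":-0.12,"az":0,"x":0,"y":0,"z":0,"hand":-1},{"ax":0,"ay":-0.12,"az":0,"x":0,"y":0,"z":0,"hand":-1}]' >/dev/null
python3 -m inch '[{"ax":0,"ay":-0.12,"az":0,"x":0,"y":0,"z":0,"hand":-1},{"ax":0,"ay":-0.12,"az":0,"x":0,"y":0,"z":0,"hand":-1},{"ax":0,"ay":-0.12,"az":0,"x":0,"y":0,"z":0,"hand":-1},{"ax":0,"ay":-0.075,"az":0,"x":0,"y":0,"z":0,"hand":-1},{"ax":0,"ay":0,"az":0,"x":-6,"y":20,"z":1.5,"hand":-1}]' >/dev/null
python3 -m inch '[{"ax":0,"ay":0,"az":0,"x":0,"y":20,"z":0,"hand":-1},{"ax":0,"ay":0,"az":0,"x":0,"y":20,"z":0,"hand":-1},{"ax":0,"ay":0,"az":0,"x":0,"y":0,"z":0,"hand":-1},{"ax":0,"ay":0,"az":0,"x":0,"y":0,"z":0,"hand":-1}]'
python3 -c '
from meas import *
c=meas("w4.png");s=c["s"];print(s["eef_pos"],R.from_quat(s["tcp_rot"]).as_matrix().round(3).tolist())'
```

```text
time: 3.55
eef_pos: [0.6064, 0.2403, 0.2012]
tcp_rot: [0.705, -0.063, 0.06, -0.704]
contact_force: [2.2, 0.4, -0.2]
opening: 1.003
lock rect [0.6088 0.2517] [0.0607 0.0683] 80.0
disc [0.608  0.2477] 0.0247
white px [322. 223.] n 14 off mm [ 3.9 21.5] az 79.6 axis 80.1
white px [305. 228.] n 14 off mm [-5.  20.5] az 103.8 axis 111.7
white px [340. 228.] n 21 off mm [12.1 17.5] az 55.3 axis -131.1
white px [383. 227.] n 3 off mm [32.8 14.5] az 23.8 axis 0.0
white px [292. 240.] n 13 off mm [-12.5  15.4] az 129.0 axis -41.8
white px [353. 241.] n 20 off mm [17.1 10. ] az 30.3 axis -160.6
white px [273. 255.] n 98 off mm [-23.5   9.4] az 158.2 axis -8.6
white px [288. 257.] n 14 off mm [-16.2   7.5] az 155.3 axis -9.7
white px [357. 258.] n 14 off mm [17.9  1. ] az 3.2 axis -10.2
white px [292. 273.] n 20 off mm [-15.5  -1.6] az -174.0 axis -162.4
white px [352. 274.] n 18 off mm [14.2 -7.1] az -26.6 axis -41.6
white px [322. 286.] n 87 off mm [ -1.8 -11.5] az -99.1 axis -100.9
white px [305. 285.] n 19 off mm [-10.5  -9.2] az -138.8 axis -129.6
white px [339. 285.] n 18 off mm [  6.7 -12.4] az -61.7 axis 106.1
[0.60642059 0.24027728 0.201165  ] [[0.985, -0.003, 0.173], [-0.173, -0.001, 0.985], [-0.003, -1.0, -0.001]]
```

View pics/w4.png

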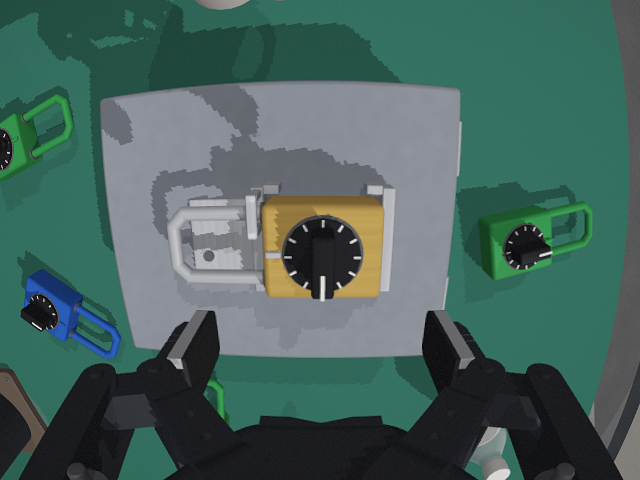

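The jaws are across the bar: the line is at (322,286), midway between the fingers, and the dial centre is near (322,257).

```bash
python3 -c '
from h import *
c=cam("wrist");s=c["s"];M=R.from_quat(s["tcp_rot"]).as_matrix()
T=[((288,257),(357,258)),((292,240),(352,274)),((292,273),(353,241))]
C=[(onplane(c,a,.1365)+onplane(c,b,.1365))/2 for a,b in T];print(np.round(C,4))
p=np.mean(C,0);print("top tick",onplane(c,(322,223),.1365),"line",onplane(c,(322,286),.1585))
for t in([*p[:2],.150],):print("tool mm",(M.T@(np.array(t)-s["eef_pos"])*1e3).round(1))
ps=cam("top")
hsv=cv2.cvtColor(ps["img"],cv2.COLOR_RGB2HSV)
'
```

```text
[[0.6095 0.2476 0.1365]
 [0.6095 0.2477 0.1365]
 [0.6093 0.2478 0.1365]]
top tick [0.61266695 0.26756302 0.1365    ] line [0.60778098 0.24002108 0.1585    ]
tool mm [ 0.7 53.   7.2]
```

```bash

python3 -m inch '[{"ax":0,"ay":0,"az":0,"x":0.5,"y":5,"z":4,"hand":-0.2},{"ax":0,"ay":0,"az":0,"x":0,"y":5,"z":3,"hand":0.2},{"ax":0,"ay":0,"az":0,"x":0,"y":0,"z":0,"hand":0.2},{"ax":0,"ay":0,"az":0,"x":0,"y":0,"z":0,"hand":0.2},{"ax":0,"ay":0,"az":0,"x":0,"y":0,"z":0,"hand":0.2}]' 30
python3 -c '
from h import *
cam("wrist","w5.png")'
```

```text
time: 4.12
eef_pos: [0.609, 0.2486, 0.1922]
tcp_rot: [0.705, -0.061, 0.061, -0.704]
contact_force: [0.0, -0.1, 0.7]
opening: 0.399
```

View pics/w5.png

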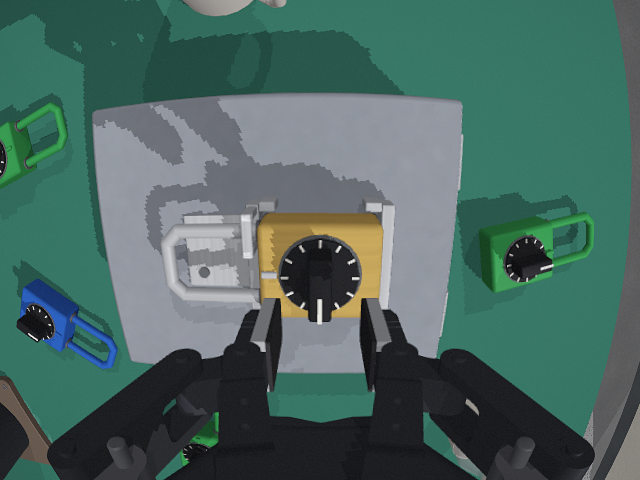

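The fingers (273 and 368) are centred on the bar (320). Descending and gripping it.

```bash

python3 -m inch '[{"ax":0,"ay":0,"az":0,"x":0,"y":15,"z":0,"hand":0.2},{"ax":0,"ay":0,"az":0,"x":0,"y":15,"z":0,"hand":0.2},{"ax":0,"ay":0,"az":0,"x":0,"y":8,"z":0,"hand":0.2},{"ax":0,"ay":0,"az":0,"x":0,"y":2,"z":0,"hand":0.2},{"ax":0,"ay":0,"az":0,"x":0,"y":0,"z":0,"hand":0.2}]' 30
python3 -m inch '[{"ax":0,"ay":0,"az":0,"x":0,"y":0,"z":0,"hand":0.6},{"ax":0,"ay":0,"az":0,"x":0,"y":0,"z":0,"hand":1},{"ax":0,"ay":0,"az":0,"x":0,"y":0,"z":0,"hand":1},{"ax":0,"ay":0,"az":0,"x":0,"y":0,"z":0,"hand":1},{"ax":0,"ay":0,"az":0,"x":0,"y":0,"z":0,"hand":1}]' 30
```

```text
time: 4.58
eef_pos: [0.6087, 0.2483, 0.1515]
tcp_rot: [0.705, -0.062, 0.061, -0.704]
contact_force: [-0.6, -0.0, -0.3]
opening: 0.399
time: 5.0
eef_pos: [0.6096, 0.2486, 0.1536]
tcp_rot: [-0.704, 0.061, -0.062, 0.705]
contact_force: [-0.8, 0.1, 3.2]
opening: 0.131
```

```bash

python3 -m inch '[{"ax":0,"ay":0.105,"az":0,"x":0,"y":-1,"z":0,"hand":1},{"ax":0,"ay":0.105,"az":0,"x":0,"y":0,"z":0,"hand":1},{"ax":0,"ay":0.105,"az":0,"x":0,"y":0,"z":0,"hand":1},{"ax":0,"ay":0.105,"az":0,"x":0,"y":0,"z":0,"hand":1},{"ax":0,"ay":0.104,"az":0,"x":0,"y":0,"z":0,"hand":1}]' 30
python3 -m inch '[{"ax":0,"ay":0,"az":0,"x":0,"y":0,"z":0,"hand":1},{"ax":0,"ay":0,"az":0,"x":0,"y":0,"z":0,"hand":1},{"ax":0,"ay":0,"az":0,"x":0,"y":0,"z":0,"hand":1}]'
python3 -c '
from h import *
s=get_state();print(s["qpos"],R.from_quat(s["tcp_rot"]).as_matrix()[:,0],s["wrist_torque"])'
```

```text
time: 5.42
eef_pos: [0.6097, 0.2489, 0.1538]
tcp_rot: [-0.663, 0.242, -0.244, 0.665]
contact_force: [1.3, -1.1, -0.6]
opening: 0.129
time: 5.67
eef_pos: [0.6098, 0.2488, 0.1537]
tcp_rot: [-0.664, 0.24, -0.242, 0.665]
contact_force: [1.4, 0.4, -0.1]
opening: 0.128
[2.33280684e-01 3.30026182e-01 1.69034663e+00 7.02798350e-04
 1.11880756e+00 9.28367627e-01] [ 0.76780085 -0.64068789  0.00093846] [ 0.40356584 -0.38703267 -0.05849395]
```

```bash

python3 -m inch '[{"ax":0,"ay":0.105,"az":0,"x":0,"y":0,"z":0,"hand":1},{"ax":0,"ay":0.105,"az":0,"x":0,"y":0,"z":0,"hand":1},{"ax":0,"ay":0.105,"az":0,"x":0,"y":0,"z":0,"hand":1},{"ax":0,"ay":0.105,"az":0,"x":0,"y":0,"z":0,"hand":1},{"ax":0,"ay":0.104,"az":0,"x":0,"y":0,"z":0,"hand":1}]' 30
python3 -m inch '[{"ax":0,"ay":0,"az":0,"x":0,"y":0,"z":0,"hand":1},{"ax":0,"ay":0,"az":0,"x":0,"y":0,"z":0,"hand":1},{"ax":0,"ay":0,"az":0,"x":0,"y":0,"z":0,"hand":1}]' >/dev/null
python3 -m inch '[{"ax":0,"ay":0.105,"az":0,"x":0,"y":0,"z":0,"hand":1},{"ax":0,"ay":0.105,"az":0,"x":0,"y":0,"z":0,"hand":1},{"ax":0,"ay":0.105,"az":0,"x":0,"y":0,"z":0,"hand":1},{"ax":0,"ay":0.105,"az":0,"x":0,"y":0,"z":0,"hand":1},{"ax":0,"ay":0.104,"az":0,"x":0,"y":0,"z":0,"hand":1}]' 30
python3 -m inch '[{"ax":0,"ay":0,"az":0,"x":0,"y":0,"z":0,"hand":1},{"ax":0,"ay":0,"az":0,"x":0,"y":0,"z":0,"hand":1},{"ax":0,"ay":0,"az":0,"x":0,"y":0,"z":0,"hand":1}]'
python3 -c '
from h import *
s=get_state();x=R.from_quat(s["tcp_rot"]).as_matrix()[:,0];print(s["qpos"],np.degrees(np.arctan2(x[1],x[0])),s["wrist_torque"])'
```

```text
time: 6.08
eef_pos: [0.6097, 0.2486, 0.1539]
tcp_rot: [-0.578, 0.406, -0.407, 0.579]
contact_force: [0.9, 0.3, 1.0]
opening: 0.129
time: 6.75
eef_pos: [0.6095, 0.2479, 0.1538]
tcp_rot: [0.454, -0.542, 0.543, -0.454]
contact_force: [1.5, -0.5, 2.2]
opening: 0.131
time: 7.0
eef_pos: [0.6095, 0.2479, 0.1538]
tcp_rot: [0.455, -0.54, 0.541, -0.456]
contact_force: [1.4, -1.8, 3.3]
opening: 0.129
[ 2.32844387e-01  3.29783257e-01  1.69054618e+00 -1.38130604e-03
  1.12055503e+00  1.97524532e+00] -99.79783125291702 [-0.35644897 -0.4743516  -0.0524805 ]
```

```bash

python3 -m inch '[{"ax":0,"ay":0,"az":0,"x":0,"y":0,"z":0,"hand":0.5},{"ax":0,"ay":0,"az":0,"x":0,"y":0,"z":0,"hand":0.2},{"ax":0,"ay":0,"az":0,"x":0,"y":0,"z":0,"hand":0.2},{"ax":0,"ay":0,"az":0,"x":0,"y":-10,"z":0,"hand":0.2},{"ax":0,"ay":0,"az":0,"x":0,"y":-20,"z":0,"hand":0.2}]' 30
python3 -m inch '[{"ax":0,"ay":0,"az":0,"x":0,"y":-30,"z":0,"hand":0.2},{"ax":0,"ay":-0.12,"az":0,"x":0,"y":-10,"z":0,"hand":0},{"ax":0,"ay":-0.12,"az":0,"x":0,"y":0,"z":0,"hand":0},{"ax":0,"ay":-0.12,"az":0,"x":0,"y":0,"z":0,"hand":0},{"ax":0,"ay":-0.12,"az":0,"x":0,"y":0,"z":0,"hand":0}]'
python3 -m inch '[{"ax":0,"ay":-0.12,"az":0,"x":0,"y":0,"z":0,"hand":0},{"ax":0,"ay":-0.12,"az":0,"x":0,"y":0,"z":0,"hand":0},{"ax":0,"ay":-0.12,"az":0,"x":0,"y":0,"z":0,"hand":0},{"ax":0,"ay":-0.12,"az":0,"x":0,"y":0,"z":0,"hand":0},{"ax":0,"ay":-0.12,"az":0,"x":0,"y":0,"z":0,"hand":0}]'
python3 -m inch '[{"ax":0,"ay":-0.12,"az":0,"x":0,"y":0,"z":0,"hand":0},{"ax":0,"ay":-0.12,"az":0,"x":0,"y":0,"z":0,"hand":0},{"ax":0,"ay":-0.12,"az":0,"x":0,"y":0,"z":0,"hand":0},{"ax":0,"ay":-0.12,"az":0,"x":0,"y":0,"z":0,"hand":0},{"ax":0,"ay":0,"az":0,"x":0,"y":0,"z":0,"hand":0}]'
python3 -c '
from meas import *
c=meas("w6.png");s=c["s"];print(s["eef_pos"],R.from_quat(s["tcp_rot"]).as_matrix().round(3).tolist())'
```

```text
time: 7.42
eef_pos: [0.6067, 0.2481, 0.18]
tcp_rot: [-0.457, 0.543, -0.54, 0.452]
contact_force: [-0.2, -0.1, -0.8]
opening: 0.404
time: 7.83
eef_pos: [0.609, 0.2487, 0.2245]
tcp_rot: [-0.571, 0.416, -0.416, 0.572]
contact_force: [-1.2, -0.5, -0.3]
opening: 0.497
time: 8.25
eef_pos: [0.6088, 0.2487, 0.2238]
tcp_rot: [-0.669, 0.229, -0.228, 0.669]
contact_force: [0.4, -0.8, 0.3]
opening: 0.5
time: 8.67
eef_pos: [0.6089, 0.2487, 0.2238]
tcp_rot: [-0.704, 0.065, -0.064, 0.704]
contact_force: [0.9, 1.5, -0.1]
opening: 0.497
lock rect [0.6088 0.2518] [0.0615 0.0683] 77.4
disc [0.6092 0.2493] 0.0233
white px [321. 227.] n 15 off mm [ 4.5 21.5] az 78.2 axis -106.4
white px [305. 231.] n 14 off mm [-4.7 20.9] az 102.6 axis -69.2
white px [337. 233.] n 17 off mm [12.5 17.1] az 53.8 axis -131.7
white px [293. 242.] n 13 off mm [-12.3  15.9] az 127.7 axis -47.8
white px [348. 244.] n 15 off mm [17.4  9.4] az 28.4 axis -158.7
white px [275. 255.] n 85 off mm [-23.9  10.7] az 155.9 axis -10.8
white px [352. 259.] n 11 off mm [18.6  0.2] az 0.5 axis -30.0
white px [373. 260.] n 4 off mm [30.2 -2.3] az -4.3 axis -97.7
white px [304. 271.] n 107 off mm [-9.9 -1.8] az -169.9 axis -9.8
white px [372. 271.] n 3 off mm [28.7 -9.1] az -17.7 axis 0.0
white px [304. 282.] n 15 off mm [-11.   -8.8] az -141.3 axis -130.2
white px [334. 283.] n 12 off mm [  6.  -12.7] az -64.5 axis -75.4
white px [319. 286.] n 14 off mm [ -3.2 -12.9] az -103.8 axis -107.7
white px [345. 295.] n 5 off mm [ 11.  -21.3] az -62.7 axis -10.8
[0.60889246 0.24866178 0.22377862] [[0.983, -0.0, 0.181], [-0.181, 0.0, 0.983], [-0.0, -1.0, 0.0]]
```

View pics/w6.png

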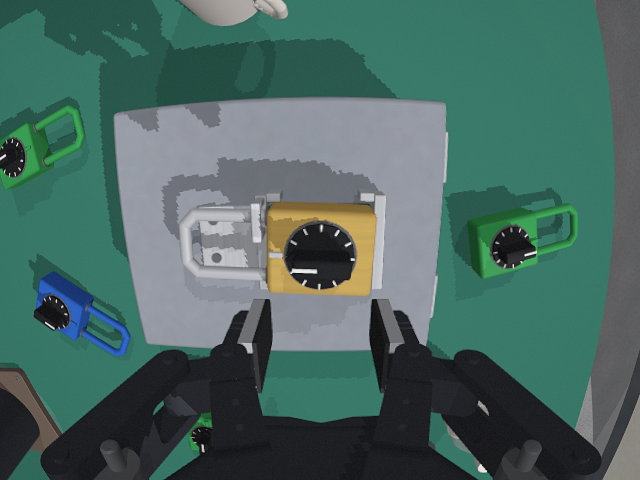

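The line points to the mark (axis 170°), so the dial is at 0. The shackle crossbar is at about (187,243).

```bash
python3 -c '
from h import *
c=cam("wrist");s=c["s"];M=R.from_quat(s["tcp_rot"]).as_matrix()
g=(cv2.cvtColor(c["img"],cv2.COLOR_RGB2HSV)[:,:,2])
print(g[243,172:204])
p=onplane(c,(187,243),.116);print(p,(M.T@(p-s["eef_pos"])*1e3).round(1))
for z in (.13,):
  for q in((188,213),(188,272)):print(onplane(c,q,.116))
p=np.array([.6092,.248,.116])-.095*np.array([.984,-.176,0]);print(p,(M.T@(p-s["eef_pos"])*1e3).round(1))'
```

```text
[164 164 164 163 162 163 161 147 152 171 184 191 196 205 211 213 197 184
 172 153 109 117 118 116 117 116 129 108 105 111 132 133]
[0.51638529 0.26889587 0.116     ] [-94.7 107.8   2.7]
[0.52337054 0.28965371 0.116     ]
[0.51038137 0.24753485 0.116     ]
[0.51572 0.26472 0.116  ] [-94.6 107.8  -1.5]
```

```bash

python3 -m inch '[{"ax":0,"ay":0,"az":0,"x":-32,"y":0,"z":0.5,"hand":0.3},{"ax":0,"ay":0,"az":0,"x":-32,"y":0,"z":0,"hand":0.3},{"ax":0,"ay":0,"az":0,"x":-30.5,"y":10,"z":0,"hand":0.3},{"ax":0,"ay":0,"az":0,"x":0,"y":30,"z":0,"hand":0.3},{"ax":0,"ay":0,"az":0,"x":0,"y":30,"z":0,"hand":0.3}]' 30
python3 -m inch '[{"ax":0,"ay":0,"az":0,"x":0,"y":0,"z":0,"hand":0.3},{"ax":0,"ay":0,"az":0,"x":0,"y":0,"z":0,"hand":0.3}]'
python3 -c '
from h import *
c=cam("wrist","w7.png");s=c["s"];M=R.from_quat(s["tcp_rot"]).as_matrix();print(s["eef_pos"],(M.T@(np.array([.516,.2660,.114])-s["eef_pos"])*1e3).round(1))'
```

```text
time: 9.18
eef_pos: [0.5161, 0.2675, 0.1552]
tcp_rot: [-0.703, 0.064, -0.067, 0.705]
contact_force: [0.6, -0.1, -0.8]
opening: 0.349
time: 9.35
eef_pos: [0.515, 0.266, 0.1519]
tcp_rot: [0.705, -0.067, 0.064, -0.703]
contact_force: [-0.7, -0.3, 0.4]
opening: 0.347
[0.51501979 0.26604222 0.1519281 ] [ 1.1 37.9  0.2]
```

View pics/w7.png

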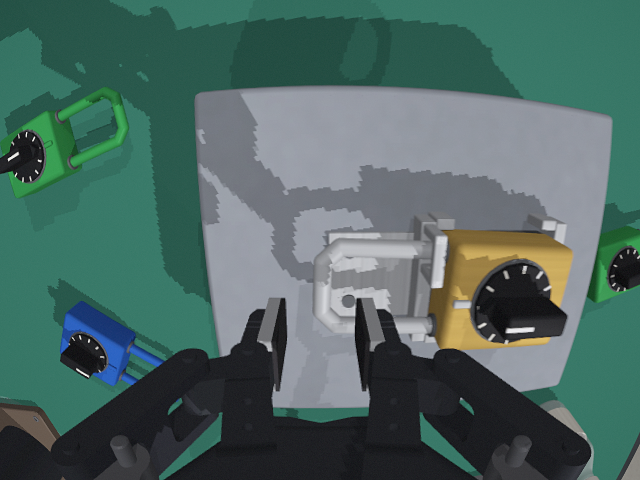

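The crossbar (322) is centred between the pads (320). Descending and gripping it.

```bash

python3 -m inch '[{"ax":0,"ay":0,"az":0,"x":1,"y":14,"z":0,"hand":0.3},{"ax":0,"ay":0,"az":0,"x":0,"y":14,"z":0,"hand":0.3},{"ax":0,"ay":0,"az":0,"x":0,"y":8,"z":0,"hand":0.3},{"ax":0,"ay":0,"az":0,"x":0,"y":2,"z":0,"hand":0.3},{"ax":0,"ay":0,"az":0,"x":0,"y":0,"z":0,"hand":0.3}]' 30
python3 -m inch '[{"ax":0,"ay":0,"az":0,"x":0,"y":0,"z":0,"hand":0.7},{"ax":0,"ay":0,"az":0,"x":0,"y":0,"z":0,"hand":1},{"ax":0,"ay":0,"az":0,"x":0,"y":0,"z":0,"hand":1},{"ax":0,"ay":0,"az":0,"x":0,"y":0,"z":0,"hand":1},{"ax":0,"ay":0,"az":0,"x":0,"y":0,"z":0,"hand":1}]' 40
```

```text
time: 9.82
eef_pos: [0.5179, 0.2662, 0.116]
tcp_rot: [-0.704, 0.065, -0.066, 0.704]
contact_force: [0.6, -1.4, -0.4]
opening: 0.347
time: 10.23
eef_pos: [0.5163, 0.2662, 0.1161]
tcp_rot: [0.704, -0.067, 0.064, -0.704]
contact_force: [-5.2, -1.5, 2.9]
opening: 0.08
```

```bash

python3 -m inch '[{"ax":0,"ay":0,"az":0,"x":-4,"y":0,"z":0,"hand":1},{"ax":0,"ay":0,"az":0,"x":-6,"y":0,"z":0,"hand":1},{"ax":0,"ay":0,"az":0,"x":-6,"y":0,"z":0,"hand":1},{"ax":0,"ay":0,"az":0,"x":0,"y":0,"z":0,"hand":1}]'
python3 -m inch '[{"ax":0,"ay":0,"az":0,"x":-5,"y":0,"z":0,"hand":1},{"ax":0,"ay":0,"az":0,"x":-5,"y":0,"z":0,"hand":1},{"ax":0,"ay":0,"az":0,"x":-3,"y":0,"z":0,"hand":1},{"ax":0,"ay":0,"az":0,"x":0,"y":0,"z":0,"hand":1}]'
```

```text
time: 10.57
eef_pos: [0.5011, 0.2693, 0.1158]
tcp_rot: [-0.704, 0.065, -0.066, 0.704]
contact_force: [0.2, -1.3, 2.1]
opening: 0.087
time: 10.9
eef_pos: [0.4882, 0.2718, 0.1154]
tcp_rot: [-0.704, 0.065, -0.065, 0.704]
contact_force: [0.4, -0.2, 1.7]
opening: 0.087
```

```bash

python3 -m inch '[{"ax":0,"ay":0,"az":0,"x":-1.5,"y":0,"z":0,"hand":1},{"ax":0,"ay":0,"az":0,"x":-1.5,"y":0,"z":0,"hand":1},{"ax":0,"ay":0,"az":0,"x":0,"y":0,"z":0,"hand":1}]'
```

```text
time: 11.15
eef_pos: [0.4862, 0.272, 0.1155]
tcp_rot: [0.704, -0.065, 0.066, -0.704]
contact_force: [3.0, -1.5, 0.6]
opening: 0.086
```

```bash

python3 -m inch '[{"ax":0,"ay":0,"az":0,"x":-1.5,"y":0,"z":0,"hand":1},{"ax":0,"ay":0,"az":0,"x":0,"y":0,"z":0,"hand":1},{"ax":0,"ay":0,"az":0,"x":0,"y":0,"z":0,"hand":1}]'
python3 -m inch '[{"ax":0,"ay":0,"az":0,"x":1,"y":0,"z":0,"hand":0.6},{"ax":0,"ay":0,"az":0,"x":0,"y":0,"z":0,"hand":0.3},{"ax":0,"ay":0,"az":0,"x":0,"y":0,"z":0,"hand":0.3},{"ax":0,"ay":0,"az":0,"x":0,"y":-10,"z":0,"hand":0.3},{"ax":0,"ay":0,"az":0,"x":0,"y":-30,"z":0,"hand":0.3}]'
python3 -m inch '[{"ax":0,"ay":0,"az":0,"x":0,"y":-30,"z":0,"hand":0.3},{"ax":0,"ay":0,"az":0,"x":0,"y":-25,"z":0,"hand":-0.3},{"ax":0,"ay":0,"az":0,"x":30,"y":-15,"z":0,"hand":-1},{"ax":0,"ay":0,"az":0,"x":40,"y":0,"z":0,"hand":-1},{"ax":0,"ay":0,"az":0,"x":0,"y":0,"z":0,"hand":-1}]'
python3 -c '
from meas import *
c=meas("w8.png");s=c["s"];print(s["eef_pos"],s["qpos"])'
```

```text
time: 11.4
eef_pos: [0.4861, 0.272, 0.1159]
tcp_rot: [-0.704, 0.064, -0.067, 0.704]
contact_force: [6.0, -2.8, -0.0]
opening: 0.087
time: 11.82
eef_pos: [0.4814, 0.2711, 0.1507]
tcp_rot: [0.706, -0.069, 0.061, -0.702]
contact_force: [0.3, 0.5, -0.6]
opening: 0.351
time: 12.23
eef_pos: [0.5591, 0.2583, 0.2273]
tcp_rot: [-0.704, 0.064, -0.068, 0.704]
contact_force: [-0.7, -0.1, -0.8]
opening: 0.894
lock rect [0.605  0.2531] [0.0608 0.0686] 78.9
disc [0.608  0.2492] 0.0251
white px [396. 226.] n 10 off mm [ 1.1 21.9] az 87.0 axis -97.0
white px [382. 230.] n 12 off mm [-7.7 21.2] az 110.0 axis -67.5
white px [411. 230.] n 20 off mm [ 9.4 17.8] az 62.1 axis 43.9
white px [370. 241.] n 11 off mm [-15.4  16.2] az 133.6 axis -42.1
white px [422. 241.] n 20 off mm [14.8 10.3] az 34.8 axis -165.8
white px [350. 253.] n 86 off mm [-27.3  10.7] az 158.5 axis 171.1
white px [386. 268.] n 90 off mm [-8.  -2.5] az -162.9 axis -10.5
white px [367. 270.] n 17 off mm [-19.1  -1.1] az -176.8 axis -165.1
white px [378. 280.] n 16 off mm [-14.   -8.8] az -147.8 axis -141.5
white px [407. 280.] n 15 off mm [  3.4 -12.3] az -74.5 axis -61.9
white px [392. 283.] n 19 off mm [ -5.7 -12.8] az -114.1 axis -98.6
[0.55914481 0.25825619 0.22728891] [ 2.68518020e-01  1.67653202e-01  1.74532365e+00 -1.07611945e-03
  1.22314466e+00  4.55877785e-01]
```

View pics/w8.png

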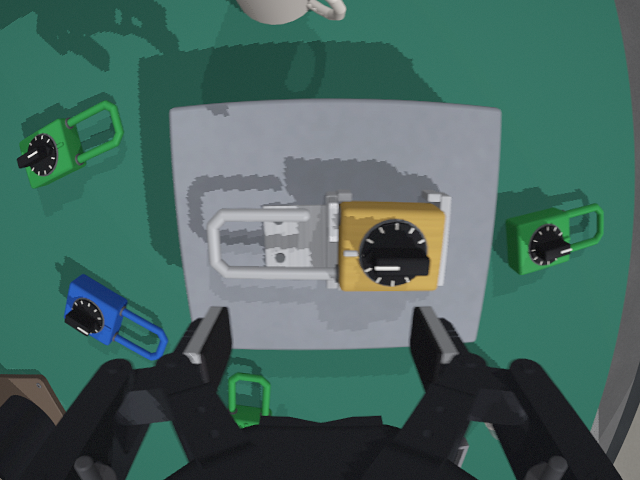

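The shackle is fully open against its stop: the short leg's end at (309,214) is clear of the eye at (333,205). Next I turn the jaws across the lock's width and move over its centre.

```bash

python3 -m inch '[{"ax":0,"ay":0,"az":0,"x":40,"y":0,"z":0,"hand":-1},{"ax":0,"ay":0,"az":0,"x":10,"y":0,"z":0,"hand":-1},{"ax":0,"ay":0.12,"az":0,"x":0,"y":0,"z":0,"hand":-1},{"ax":0,"ay":0.12,"az":0,"x":0,"y":0,"z":0,"hand":-1},{"ax":0,"ay":0.12,"az":0,"x":0,"y":0,"z":0,"hand":-1}]' >/dev/null
python3 -m inch '[{"ax":0,"ay":0.12,"az":0,"x":0,"y":0,"z":0,"hand":-1},{"ax":0,"ay":0.12,"az":0,"x":0,"y":0,"z":0,"hand":-1},{"ax":0,"ay":0.12,"az":0,"x":0,"y":0,"z":0,"hand":-1},{"ax":0,"ay":0.12,"az":0,"x":0,"y":0,"z":0,"hand":-1},{"ax":0,"ay":0.12,"az":0,"x":0,"y":0,"z":0,"hand":-1}]' >/dev/null
python3 -m inch '[{"ax":0,"ay":0.12,"az":0,"x":0,"y":0,"z":0,"hand":-1},{"ax":0,"ay":0.12,"az":0,"x":0,"y":0,"z":0,"hand":-1},{"ax":0,"ay":0.12,"az":0,"x":0,"y":0,"z":0,"hand":-1},{"ax":0,"ay":0.12,"az":0,"x":0,"y":0,"z":0,"hand":-1},{"ax":0,"ay":0.12,"az":0,"x":0,"y":0,"z":0,"hand":-1}]' >/dev/null
python3 -m inch '[{"ax":0,"ay":0,"az":0,"x":0,"y":0,"z":0,"hand":-1},{"ax":0,"ay":0,"az":0,"x":0,"y":0,"z":0,"hand":-1}]'
python3 -c '
from meas import *
s=get_state();M=R.from_quat(s["tcp_rot"]).as_matrix();print(M.round(3).tolist(),(M.T@(np.array([.608,.248,.107])-s["eef_pos"])*1e3).round(1),s["qpos"])'
```

```text
time: 13.7
eef_pos: [0.6024, 0.2504, 0.2255]
tcp_rot: [-0.456, 0.541, -0.541, 0.455]
contact_force: [0.7, 0.3, 0.5]
opening: 0.999
[[-0.17, -0.001, 0.985], [-0.985, 0.0, -0.17], [0.0, -1.0, -0.001]] [  1.5 118.4   6. ] [2.38556848e-01 2.51097426e-01 1.65091865e+00 3.60575831e-04
 1.24036901e+00 1.97989876e+00]
```

```bash

python3 -m inch '[{"ax":0,"ay":0,"az":0,"x":1.5,"y":20,"z":6,"hand":-1},{"ax":0,"ay":0,"az":0,"x":0,"y":25,"z":0,"hand":-1},{"ax":0,"ay":0,"az":0,"x":0,"y":20,"z":0,"hand":-1},{"ax":0,"ay":0,"az":0,"x":0,"y":10,"z":0,"hand":-1},{"ax":0,"ay":0,"az":0,"x":0,"y":0,"z":0,"hand":-1}]'
python3 -m inch '[{"ax":0,"ay":0,"az":0,"x":0,"y":12,"z":0,"hand":-1},{"ax":0,"ay":0,"az":0,"x":0,"y":12,"z":0,"hand":-1},{"ax":0,"ay":0,"az":0,"x":0,"y":12,"z":0,"hand":-1},{"ax":0,"ay":0,"az":0,"x":0,"y":6,"z":0,"hand":-1},{"ax":0,"ay":0,"az":0,"x":0,"y":0,"z":0,"hand":-1}]'
python3 -m inch '[{"ax":0,"ay":0,"az":0,"x":0,"y":0,"z":0,"hand":-0.5},{"ax":0,"ay":0,"az":0,"x":0,"y":0,"z":0,"hand":-0.2},{"ax":0,"ay":0,"az":0,"x":0,"y":0,"z":0,"hand":0.5},{"ax":0,"ay":0,"az":0,"x":0,"y":0,"z":0,"hand":1},{"ax":0,"ay":0,"az":0,"x":0,"y":0,"z":0,"hand":1}]' 60
```

```text
time: 14.12
eef_pos: [0.6067, 0.2472, 0.1468]
tcp_rot: [-0.457, 0.542, -0.54, 0.453]
contact_force: [-0.0, -0.3, 0.2]
opening: 1.002
time: 14.53
eef_pos: [0.6077, 0.2472, 0.1059]
tcp_rot: [-0.456, 0.542, -0.541, 0.453]
contact_force: [-0.1, 0.3, -0.4]
opening: 0.998
time: 14.95
eef_pos: [0.6099, 0.2478, 0.1096]
tcp_rot: [0.454, -0.541, 0.542, -0.456]
contact_force: [0.9, -0.6, 1.1]
opening: 0.672
```

```bash

python3 -m inch '[{"ax":0,"ay":0,"az":0,"x":0,"y":0,"z":0,"hand":1},{"ax":0,"ay":0,"az":0,"x":0,"y":-3,"z":0,"hand":1},{"ax":0,"ay":0,"az":0,"x":0,"y":-8,"z":0,"hand":1},{"ax":0,"ay":0,"az":0,"x":0,"y":-8,"z":0,"hand":1},{"ax":0,"ay":0,"az":0,"x":0,"y":0,"z":0,"hand":1}]' 70
python3 -m inch '[{"ax":0,"ay":0,"az":0,"x":0,"y":-15,"z":0,"hand":1},{"ax":0,"ay":0,"az":0,"x":0,"y":-25,"z":0,"hand":1},{"ax":0,"ay":0,"az":0,"x":0,"y":-30,"z":0,"hand":1},{"ax":0,"ay":0,"az":0,"x":0,"y":-30,"z":0,"hand":1},{"ax":0,"ay":0,"az":0,"x":0,"y":-15,"z":0,"hand":1}]'
python3 -m inch '[{"ax":0,"ay":0,"az":0,"x":0,"y":0,"z":0,"hand":1},{"ax":0,"ay":0,"az":0,"x":0,"y":0,"z":0,"hand":1}]'
python3 -c '
from h import *
cam("wrist","w9.png")
s=get_state();M=R.from_quat(s["tcp_rot"]).as_matrix();print(M.round(3).tolist(),(M.T@(np.array([.608,-.202,.222])-s["eef_pos"])*1e3).round(1),s["qpos"])'
```

```text
time: 15.37
eef_pos: [0.6086, 0.2474, 0.1276]
tcp_rot: [-0.455, 0.542, -0.541, 0.454]
contact_force: [-0.4, 0.3, -3.3]
opening: 0.672
time: 15.78
eef_pos: [0.6095, 0.2479, 0.2472]
tcp_rot: [0.453, -0.541, 0.542, -0.456]
contact_force: [1.8, 0.6, -3.8]
opening: 0.669
time: 15.95
eef_pos: [0.6087, 0.2476, 0.2432]
tcp_rot: [0.454, -0.541, 0.542, -0.455]
contact_force: [-0.2, -0.1, -5.3]
opening: 0.664
[[-0.173, -0.003, 0.985], [-0.985, -0.001, -0.173], [0.001, -1.0, -0.003]] [442.5  19.2  78.1] [2.32158094e-01 2.48374379e-01 1.62546338e+00 2.12132592e-05
 1.27084925e+00 1.97702228e+00]
```

View pics/w9.png

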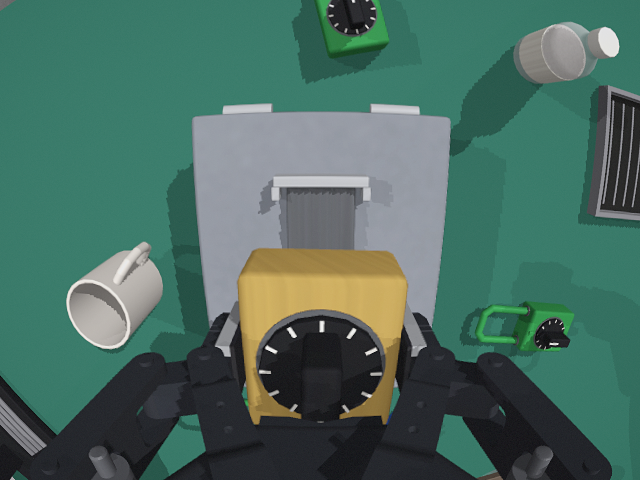

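Lock held and lifted, with the cradle empty. Now carrying it to the tray.

```bash

python3 -m inch '[{"ax":0,"ay":0,"az":0,"x":12,"y":0,"z":2,"hand":1},{"ax":0,"ay":0,"az":0,"x":22,"y":0,"z":4,"hand":1},{"ax":0,"ay":0,"az":0,"x":30,"y":0,"z":5,"hand":1},{"ax":0,"ay":0,"az":0,"x":30,"y":0,"z":5,"hand":1},{"ax":0,"ay":0,"az":0,"x":30,"y":0,"z":5,"hand":1}]' 70
python3 -m inch '[{"ax":0,"ay":0,"az":0,"x":30,"y":0,"z":5,"hand":1},{"ax":0,"ay":0,"az":0,"x":30,"y":0,"z":5,"hand":1},{"ax":0,"ay":0,"az":0,"x":30,"y":0,"z":5,"hand":1},{"ax":0,"ay":0,"az":0,"x":30,"y":0,"z":6,"hand":1},{"ax":0,"ay":0,"az":0,"x":30,"y":0,"z":6,"hand":1}]' 
python3 -m inch '[{"ax":0,"ay":0,"az":0,"x":30,"y":0,"z":6,"hand":1},{"ax":0,"ay":0,"az":0,"x":30,"y":0,"z":6,"hand":1},{"ax":0,"ay":0,"az":0,"x":30,"y":0,"z":6,"hand":1},{"ax":0,"ay":0,"az":0,"x":30,"y":0,"z":6,"hand":1},{"ax":0,"ay":0,"az":0,"x":25,"y":5,"z":3,"hand":1}]' 
python3 -m inch '[{"ax":0,"ay":0,"az":0,"x":15,"y":10,"z":2,"hand":1},{"ax":0,"ay":0,"az":0,"x":8,"y":15,"z":1,"hand":1},{"ax":0,"ay":0,"az":0,"x":0,"y":15,"z":0,"hand":1},{"ax":0,"ay":0,"az":0,"x":0,"y":8,"z":0,"hand":1},{"ax":0,"ay":0,"az":0,"x":0,"y":0,"z":0,"hand":1}]' 
python3 -m inch '[{"ax":0,"ay":0,"az":0,"x":0,"y":0,"z":0,"hand":1},{"ax":0,"ay":0,"az":0,"x":0,"y":0,"z":0,"hand":1}]'
python3 -c '
from h import *
cam("wrist","w10.png");c=cam("scene");cv2.imwrite("pics/s10.png",cv2.resize(c["img"][90:410,120:520,::-1],None,fx=2,fy=2))
s=get_state();M=R.from_quat(s["tcp_rot"]).as_matrix();print(M.round(3).tolist(),(M.T@(np.array([.608,-.202,.185])-s["eef_pos"])*1e3).round(1))'
```

```text
time: 16.42
eef_pos: [0.6065, 0.12, 0.2392]
tcp_rot: [-0.456, 0.543, -0.54, 0.453]
contact_force: [1.5, -0.6, -3.9]
opening: 0.668
time: 16.83
eef_pos: [0.6069, -0.0325, 0.2395]
tcp_rot: [-0.456, 0.543, -0.54, 0.453]
contact_force: [0.6, -0.1, -5.2]
opening: 0.67
time: 17.25
eef_pos: [0.6091, -0.1808, 0.2356]
tcp_rot: [-0.455, 0.542, -0.541, 0.454]
contact_force: [-0.3, 0.3, -4.3]
opening: 0.671
time: 17.67
eef_pos: [0.6066, -0.1993, 0.1838]
tcp_rot: [-0.456, 0.545, -0.538, 0.454]
contact_force: [-1.4, 1.2, -5.6]
opening: 0.669
time: 17.83
eef_pos: [0.6095, -0.2005, 0.1897]
tcp_rot: [0.455, -0.541, 0.541, -0.455]
contact_force: [0.5, -1.2, -4.7]
opening: 0.666
[[-0.172, 0.002, 0.985], [-0.985, -0.001, -0.172], [0.001, -1.0, 0.002]] [ 1.4  5.6 -1.7]
```

View pics/s10.png

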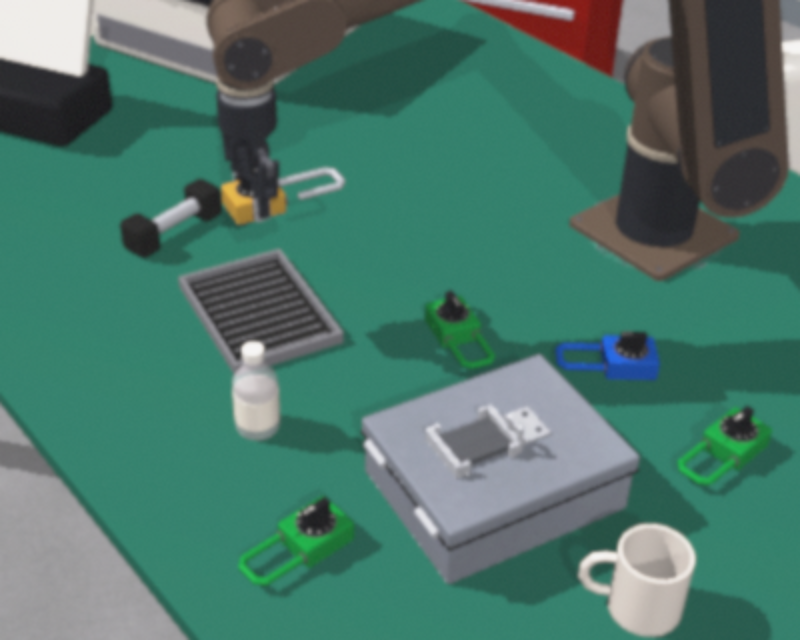

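The scene view shows the lock held level with its shackle open, and it appears to be above the tray. The box is empty and the bystanders are untouched. I'll settle, check and hand in.

```bash

python3 -m inch '[{"ax":0,"ay":0,"az":0,"x":1,"y":4,"z":-1.5,"hand":1},{"ax":0,"ay":0,"az":0,"x":0,"y":0,"z":0,"hand":1},{"ax":0,"ay":0,"az":0,"x":0,"y":0,"z":0,"hand":1},{"ax":0,"ay":0,"az":0,"x":0,"y":0,"z":0,"hand":1},{"ax":0,"ay":0,"az":0,"x":0,"y":0,"z":0,"hand":1}]'
python3 -m inch '[{"ax":0,"ay":0,"az":0,"x":0,"y":0,"z":0,"hand":1},{"ax":0,"ay":0,"az":0,"x":0,"y":0,"z":0,"hand":1},{"ax":0,"ay":0,"az":0,"x":0,"y":0,"z":0,"hand":1},{"ax":0,"ay":0,"az":0,"x":0,"y":0,"z":0,"hand":1},{"ax":0,"ay":0,"az":0,"x":0,"y":0,"z":0,"hand":1}]'
python3 -c '
from plant import *
s=get_state();print(abs(s["dq"]).max(),s["eef_pos"]);print(sign_off())'
```

```text
time: 18.35
eef_pos: [0.6076, -0.202, 0.1855]
tcp_rot: [0.455, -0.542, 0.542, -0.455]
contact_force: [-0.1, 0.9, -5.1]
opening: 0.664
time: 18.77
eef_pos: [0.6075, -0.202, 0.1853]
tcp_rot: [-0.455, 0.542, -0.542, 0.455]
contact_force: [-0.7, -0.0, -5.2]
opening: 0.669
0.0012842141753902972 [ 0.60753568 -0.20201189  0.18529769]
the job is handed in; nothing more can be done
None
```

The job is done and handed in at about 18.8 s. I turned the dial three notches clockwise, from about 90° to the mark, and let it settle. I then pulled the shackle out to its stop, lifted the lock off the box and carried it over the tray.

**Dial:** after release the white line pointed at 170°, which is the mark, so the dial is within about 1° of 0.

**Shackle:** the pull met the stop at 6 N, and the pictures show the short leg clear of the eye. The tool travelled about 30 mm against the 28 mm stroke; I put the difference down to play in the cradle and grip.

**Final hold:**
- **Position:** the tool is level and at rest at (0.608, -0.202, 0.185), within 1 mm of the tray centre I measured. The lock's underside is at roughly 0.18 m.
- **Grip:** the opening is about 57 mm, which fits the lock's 58 mm width, and the load is about 5 N, as expected for its weight.
- **Scene view:** it shows the other things on the desk where they were.

**Disagreements:** the top and wrist cameras differed by about 3 mm on where the lock lay, so I used the close wrist readings for the grasps. The tray centre comes from the top camera only.

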